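# Roll the covers down on a portion tray

### The job

Move the jar that stands on the portion tray to the cork trivet, upright, without pushing any of the tray's covers down. Then take the hand roller by its handle and roll it along the tray, pressing down steadily but without forcing it, until all six covers have snapped fully down, using the roller and not the fingers on the covers. Finally stand the roller back on the middle of its rubber mat, let go, and leave the bottles, can and mug where they are.

Things in the scene. Friction and masses are not known exactly. Their poses are not given: they have to be found in the camera images.
- tray: Black plastic portion tray, fixed to the bench, 92 (x) x 184 (y) x 48 mm high, six compartments in a row along its y axis. Origin: centre of its underside; z up. Each compartment has its own flat white press-down cover; the six covers lie side by side along y and together form a flat sheet.
- covers (a point): Centre of the sheet of six covers, at the height of their tops when up: 58 mm above the bench (54 mm when snapped down); axes as the tray. Each cover is 92 (x) x 29.5 (y) x 5 mm; centres at y = -76.25, -45.75, -15.25, +15.25, +45.75, +76.25 mm for lid1 to lid6. Small 7 mm tabs on the +x side are look only.
- lid1 (a joint): Cover 1 of the tray, at y = -76.25 mm in the tray's frame: how far it is pressed down, 0 (up) to 0.004 m (fully down, hard stop). It moves straight down under about 9 to 12 N and stays where it is left.
- lid2 (a joint): Cover 2 of the tray, at y = -45.75 mm in the tray's frame: how far it is pressed down, 0 (up) to 0.004 m (fully down, hard stop). It moves straight down under about 9 to 12 N and stays where it is left.
- lid3 (a joint): Cover 3 of the tray, at y = -15.25 mm in the tray's frame: how far it is pressed down, 0 (up) to 0.004 m (fully down, hard stop). It moves straight down under about 9 to 12 N and stays where it is left.
- lid4 (a joint): Cover 4 of the tray, at y = +15.25 mm in the tray's frame: how far it is pressed down, 0 (up) to 0.004 m (fully down, hard stop). It moves straight down under about 9 to 12 N and stays where it is left.
- lid5 (a joint): Cover 5 of the tray, at y = +45.75 mm in the tray's frame: how far it is pressed down, 0 (up) to 0.004 m (fully down, hard stop). It moves straight down under about 9 to 12 N and stays where it is left.
- lid6 (a joint): Cover 6 of the tray, at y = +76.25 mm in the tray's frame: how far it is pressed down, 0 (up) to 0.004 m (fully down, hard stop). It moves straight down under about 9 to 12 N and stays where it is left.
- roller: Loose hand roller, 0.4 to 0.7 kg, standing on the mat. Origin: lowest point under the middle of the barrel; x along the barrel, z up, rolls along y; same either way round. Pale wooden barrel 44 mm diameter, 124 mm long, turns freely, axis 22 mm up. A steel frame over it carries an upright handle. It stands by itself on its cheek plates, leaning up to 3 degrees.
- roller_handle (a point): Middle of the roller's upright wooden handle, 89 mm above the roller's origin: 34 (x) x 28 (y) mm, from 58 to 120 mm up. Under it a steel crossbar 138 x 26 mm, 50 to 58 mm up; at its ends steel cheek plates (x = +-63 to 69 mm, 60 mm long in y, 1.5 to 50 mm up), which pass outside the tray's sides when the barrel lies centred across the tray.
- barrel (a joint): Turning angle of the roller's barrel about the roller's x axis, rad, any number of turns; 0 at the start.
- mat: Black rubber mat fixed on the bench, 150 (x) x 110 (y) x 4 mm; the roller's place. Origin: centre of its underside. It may be to the left or right of the tray.
- trivet: Square cork trivet fixed on the bench, 110 x 110 x 8 mm. Origin: centre of its underside. On the other side of the tray from the mat.
- jar: Closed amber glass jar with a steel cap, 64 mm diameter, 110 mm tall, 0.2 to 0.4 kg, standing upright on the tray's covers. Origin: centre of its underside, z up.
- oil: Bystander: green glass bottle, 60 mm diameter, 200 mm tall, close beyond the tray. Origin: centre of its underside.
- mug: Bystander: white mug, 72 mm diameter at the rim, 85 mm tall, handle at its +y, between the tray and the robot. Origin: centre of its underside.
- can: Bystander: steel can, 74 mm diameter, 150 mm tall, close to the mat's or the trivet's far edge. Origin: centre of its underside.
- squeeze: Bystander: white bottle, 56 mm diameter, 180 mm tall, close to the mat's or the trivet's far edge. Origin: centre of its underside.
Things that resemble listed ones, but are neither listed nor needed, are in the scene too. Of the things shaped like the trivet, the cork one is meant. What is shaped like the roller but purple or yellow is not meant.

How it is judged:
By the outcome, as a careful person would: the job done as asked, in the order asked, and still so for the second after the job is handed in, with the robot touching nothing.
It also fails if it takes over 72 s, if anything falls off the work surface, if the arm or the gripper's body presses on something with over 40 N, if the wrist force passes 120 N, or if a joint passes its speed limit or range.

### The arm

A 6-joint arm with a two-finger parallel gripper is mounted at the origin on the work surface. World frame = base frame: x ahead of the robot, y to its left, z up, the work surface at z = 0. Lengths are in mm, angles in rad, forces in N, time in s.
With the tool pointing down it reaches from about 250 to 850 mm from the base axis. Payload 12.5 kg.
Tool frame: the origin (TCP) lies on the centre line of the jaws, within the pads' length; the fingertips stand 14 mm ahead of it and the grasp point (between the pads) lies 5 mm behind it (manip.tip_reach is the distance from the TCP to the fingertips, in mm); z points along the fingers, y is the line along which they close (so a half turn about z gives the same grasp; the last joint's range is limited). The gripper opens to 93 mm and grips with 3 to 60 N. Pads are 15 mm wide; open, the fingers measure 128 mm over their backs; the gripper's body (75 mm by 188 mm) begins 65 mm behind the grasp point.
Start: joints at [-0.085, 0.351, 1.652, -0, 1.139, -0.085], TCP at [549.986, 0.027, 232.633] pointing down, gripper open.
Joint ranges: [-2.75, 2.75], [-0.79, 2.1], [0.01, 2.65], [-1.57, 4.71], [0.07, 3.14], [-2.87, 2.87]. Speed limits (rad/s): [2.22, 2.22, 2.79, 3.14, 3.14, 3.14].

### API

Orientations are given as a unit quaternion [w, x, y, z].
In Python, from workcell import manip gives the robot as it stands.
- The arm moves only by the tool play_rows, never from a script. Its argument "increments" is one flat list of numbers, 5 for each row, row after row: the opening, from 0 (shut) to 1 (fully open), then the shift along the tool's x, y, z in m, then the turn about the tool's z in degrees. In form: [grip, x, y, z, roll, grip, x, y, z, roll, ...]. A call has 1 to 20 rows; each row shifts and turns the commanded pose from where the row before left it, along the tool's axes as they then stand; what a row does not reach is not made up. A row lasts 1/10 s, in which the tool goes at most 50 mm and 8.59 degrees, less where a joint would pass 70% of its speed; a pose out of reach is approached as far as the arm can. A call with a gripper value outside its range is refused whole. The fingers move at their own pace and stop on an object; the grip force is fixed at half the most. Time passes only in rows, so rows that do not move let the fingers close. It gives the time, the measured TCP pose, the force, the opening and the grip force at its end, in the units of the state.
- manip.sense(): the state, without advancing time (a new reading comes with each control period).
- manip.camera(name): name is "scene" or "side" or "wrist"; returns the picture (420x560x3 uint8, red, green, blue); there is no depth.
- manip.camera_params(name): a dict with "mtx" (3x3 intrinsics, pixels), "position" and "rotation" of the camera in the world. Camera axes: x right, y up, looking along -z (the intrinsics and any distortion apply to the point x, -y, -z); pixel columns grow to the right and rows downward; lengths in mm; the calibration is good to about 2 mm. A picture is of the moment at which its call begins: read the wrist's pose just before it. camera_params takes no time and is no camera call; for the wrist camera it gives the pose at the moment of the call.
- manip.hand_in(): hands the job in; it is judged then, once.
The state is a dict: "time_s": time; "joints": joint angles; "joint_velocities": joint speeds; "joint_efforts": joint torques, N m; "tcp_pos": TCP position; "tool_rot": TCP orientation; "contact_force": force on the tool from outside, world axes, zero at the start; "wrist_torque": the same for the moment, N m; "width": opening from 0.0 (shut) to 1.0 (fully open); "grip_force": force on a finger pad.
Only numpy, scipy, OpenCV 4.12 (cv2) and the standard library are available. Lean on these libraries where they do the work, as an engineer would, in place of code of your own. Each camera call takes 0.05 s, during which the arm holds its last target. There are 200 camera calls.

## Working session

There is one attempt and no reset: what is moved stays moved. The work goes in short steps, Python scripts to look and compute and a tool call to move; the robot and the scene stay as the last step left them, time stands still between calls to the robot, and variables do not carry over. Pictures are saved under pics/ and viewed, at most 10 in all, crops included, and the job is handed in when it is done.

Besides the shell and the picture viewer there is one more tool, called after "Request:" by a JSON object that holds its "op" and its "data", one argument or row to a line. play_rows: Moves the arm, as the interface text tells. Its arguments: {"type":"object","properties":{"increments":{"type":"array","items":{"type":"number"}}},"required":["increments"]}

```bash
mkdir -p pics; python3 - <<'E'
from workcell import manip
import cv2,numpy as np
s=manip.sense();print(s['time_s'],s['tcp_pos'],s['tool_rot'],s['width'])
for n in("scene","side"):
    cv2.imwrite(f"pics/{n}0.png",manip.camera(n)[:,:,::-1]);p=manip.camera_params(n);print(n,p)
E
```

```text
0.0 [5.49675183e+02 5.98032717e-02 2.32080616e+02] [-4.46269714e-04  7.07101226e-01  7.07112090e-01 -3.86662613e-04] 1.0025611851023573
scene {'mtx': array([[402.09468822,   0.        , 282.37277657],
       [  0.        , 402.09468822, 205.11424622],
       [  0.        ,   0.        ,   1.        ]]), 'position': array([1493.76880961,  142.39311116,  782.13669026]), 'rotation': array([0.5496876 , 0.29820661, 0.35518406, 0.69480979])}
side {'mtx': array([[444.77604342,   0.        , 276.47877625],
       [  0.        , 444.77604342, 206.6569731 ],
       [  0.        ,   0.        ,   1.        ]]), 'position': array([ 201.69004152, -752.37623072,  836.81335273]), 'rotation': array([ 0.90094075,  0.37108713, -0.07740811, -0.21120627])}
```

View pics/scene0.png

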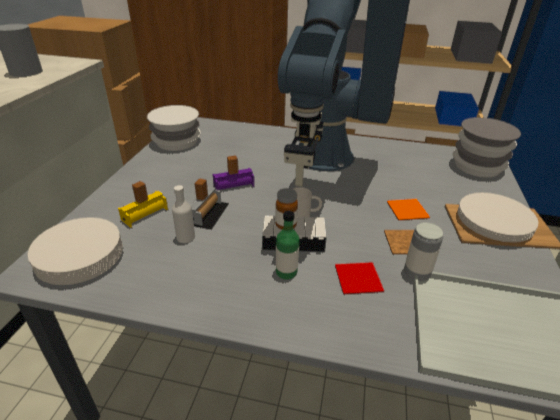

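View pics/side0.png

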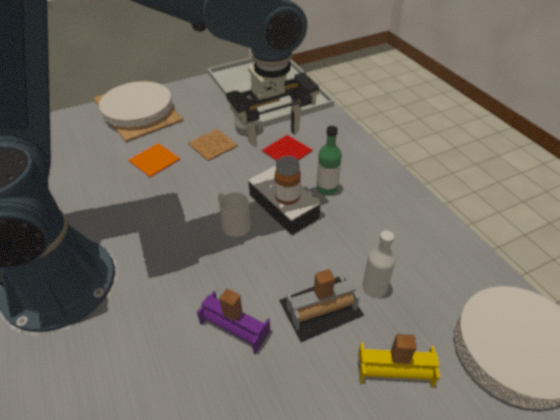

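The mat with its roller is on the robot's right: side view (322,305), scene (208,208). The tray is at side (285,197) with the jar at about (288,180). The cork trivet is at side (213,145). The red and orange squares and the purple and yellow rollers are decoys.

```bash
cat > h.py <<'E'
from workcell import manip
import cv2,numpy as np
from scipy.spatial.transform import Rotation as R
def ray(p,uv):
    q=p['rotation'];M=R.from_quat([q[1],q[2],q[3],q[0]]).as_matrix()
    K=p['mtx'];d=np.array([(uv[0]-K[0,2])/K[0,0],-(uv[1]-K[1,2])/K[1,1],-1.])
    return np.array(p['position'],float),M@d
def plane(p,uv,z):
    o,d=ray(p,uv);return o+d*(z-o[2])/d[2]
def proj(p,X):
    q=p['rotation'];M=R.from_quat([q[1],q[2],q[3],q[0]]).as_matrix()
    c=M.T@(np.array(X,float)-p['position']);K=p['mtx'];return K[0,0]*c[0]/-c[2]+K[0,2],-K[1,1]*c[1]/-c[2]+K[1,2]
E
python3 - <<'E'
from h import *
P=manip.camera_params("side");S=manip.camera_params("scene")
for n,p,uv,z in[("trivet",P,(213,145),8),("mat",P,(321,307),4),("handle",P,(324,285),89),("handle sc",S,(201,188),89),("jarcap",P,(288,166),110+58),("jarcap sc",S,(287,199),168),("tray",P,(284,192),58),("tray sc",S,(295,232),55),("mug",P,(235,213),42),("can sc",S,(425,250),75),("oil",P,(329,168),100),("sq",P,(380,270),90)]:
    print(n,plane(p,uv,z).round())
for n,a in(("side",P),):
    im=cv2.imread(f"pics/{n}0.png")[115:335,190:405];cv2.imwrite("pics/crop1.png",cv2.resize(im,None,fx=2.7,fy=2.7,interpolation=2))
w=manip.camera_params("wrist");print(w)
cv2.imwrite("pics/w0.png",manip.camera("wrist")[:,:,::-1])
E
```

```text
trivet [489. 311.   8.]
mat [ 501. -324.    4.]
handle [ 501. -326.   89.]
handle sc [ 487. -332.   89.]
jarcap [561. -49. 168.]
jarcap sc [594. -30. 168.]
tray [565. -19.  58.]
tray sc [591.  -4.  55.]
mug [431. -16.  42.]
can sc [605. 355.  75.]
oil [687. -32. 100.]
sq [ 622. -347.   90.]
{'mtx': array([[311.53061352,   0.        , 284.15174259],
       [  0.        , 311.53061352, 206.39357008],
       [  0.        ,   0.        ,   1.        ]]), 'position': array([549.48153409,  84.27647953, 383.71726588]), 'rotation': array([ 9.88354257e-01, -1.52169658e-01,  4.45380487e-04, -2.45578731e-04])}
```

View pics/crop1.png

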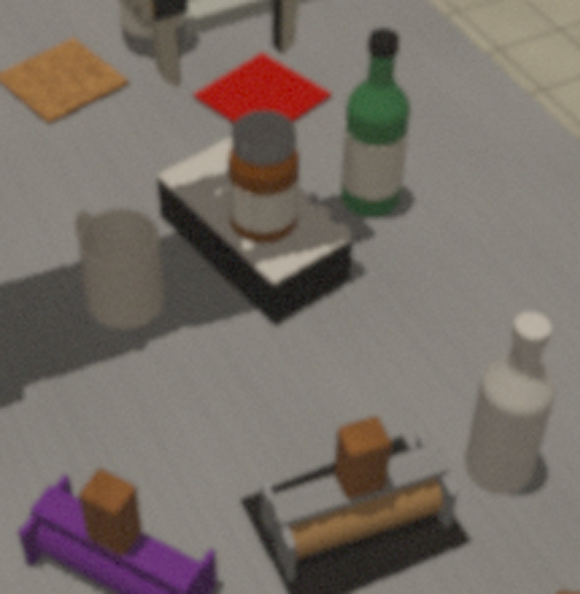

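View pics/w0.png

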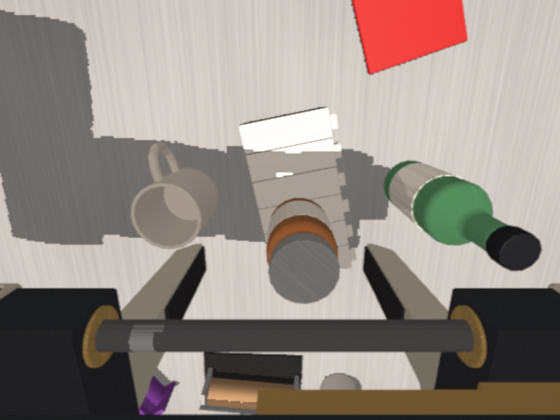

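The side crop gives the corners of the trivet, tray and mat. The wrist view shows the jar cap disc at (304,268), the far tray corners at (240,126) and (328,108), and the roller at the bottom near (255,390).

```bash
python3 - <<'E'
from h import *
P=manip.camera_params("side");W=manip.camera_params("wrist")
f=lambda x,y,z:plane(P,(190+x/2.7-.3,115+y/2.7-.3),z)[:2]
def show(n,c):
    c=np.array(c);print(n,c.round().tolist(),'mean',c.mean(0).round(1),'sides',[round(float(np.hypot(*(c[i]-c[i-1])))) for i in range(len(c))],'ang',[round(float(np.degrees(np.arctan2(*(c[i]-c[i-1])[::-1]))),1) for i in range(len(c))])
show("trivet",[f(0,78,8),f(72,38,8),f(128,82,8),f(55,122,8)])
show("tray",[f(158,182,58),f(228,138,58),f(352,243,58),f(275,283,58)])
show("mat3",[f(243,500,4),f(405,437,4),f(468,538,4)])
h=f(362,430,120);print("handle top",h, 'bar ends',f(268,495,58),f(440,458,58))
g=lambda u,v,z:plane(W,(u,v),z)[:2]
print("cap",g(304,268,168),"r",g(270,268,168),g(339,268,168))
show("tray far edge",[g(240,126,58),g(328,108,58)]);show("tray left edge",[g(240,126,58),g(268,228,58)])
show("seam",[g(248,153,58),g(334,135,58)])
show("mat top edge",[g(206,354,4),g(302,356,4)])
E
```

```text
trivet [[428.0, 351.0], [528.0, 385.0], [555.0, 277.0], [457.0, 248.0]] mean [492.  315.4] sides [106, 106, 111, 102] ang [105.7, 19.2, -76.2, -163.5]
tray [[499.0, 57.0], [588.0, 85.0], [624.0, -100.0], [539.0, -112.0]] mean [562.4 -17.7] sides [174, 93, 188, 86] ang [103.2, 17.6, -78.8, -171.7]
mat3 [[429.0, -268.0], [578.0, -274.0], [572.0, -378.0]] mean [ 526.4 -307. ] sides [180, 149, 104] ang [142.3, -2.2, -93.7]
handle top [ 501.24396006 -321.50513747] bar ends [ 433.44115813 -304.32631817] [ 567.61826455 -334.2054245 ]
cap [564.66611488 -33.83291864] r [538.32894721 -33.82582783] [591.77358775 -33.84021685]
tray far edge [[505.0, 67.0], [593.0, 84.0]] mean [548.8  75.7] sides [90, 90] ang [-168.9, 11.1]
tray left edge [[505.0, 67.0], [531.0, -44.0]] mean [517.8  11.6] sides [114, 114] ang [103.5, -76.5]
seam [[512.0, 40.0], [600.0, 58.0]] mean [556.   48.9] sides [90, 90] ang [-168.4, 11.6]
mat top edge [[432.0, -268.0], [576.0, -272.0]] mean [ 503.7 -270. ] sides [144, 144] ang [178.5, -1.5]
```

Request:
{"op": "play_rows", "data": {
  "increments": [1,-0.034,0.015,0,0,1,0,0,0,8.2,1,0,0,0,8.2,1,0,0,0,8.2,1,0,0,0,8.2,1,0,0,0,8.2,1,0,0,0,8.2,1,0,0,0,8.2,1,0,0,0,8.2,1,0,0,0,8.2,1,0,0,0,8.2,1,0,0,0,8,1,0,0,0.03,0,1,0,0,0.03,0,1,0,0,0.03,0,1,0,0,0.02,0,1,0,0,0,0]
}}

```text
time_s: 1.85
tcp_pos: [563.4, -33.8, 120.0]
tool_rot: [-0.0, 1.0, -0.0, -0.003]
contact_force: [-0.2, -0.0, 1.0]
width: 1.0
grip_force: 0.0
```

```bash
python3 - <<'E'
from h import *
s=manip.sense();print(s['time_s'],s['tcp_pos'],s['tool_rot'],s['contact_force'])
print(manip.camera_params("wrist"))
cv2.imwrite("pics/w1.png",manip.camera("wrist")[:,:,::-1])
E
```

```text
1.85 [563.39290331 -33.7702376  120.02609653] [-3.66529209e-04  9.99996743e-01 -3.17317774e-05 -2.52564643e-03] [-0.20397314 -0.04614368  0.96519434]
{'mtx': array([[311.53061352,   0.        , 284.15174259],
       [  0.        , 311.53061352, 206.39357008],
       [  0.        ,   0.        ,   1.        ]]), 'position': array([647.45337227, -33.31853596, 271.13253955]), 'rotation': array([-0.69841504,  0.10903746, -0.10809657,  0.69902961])}
```

View pics/w1.png

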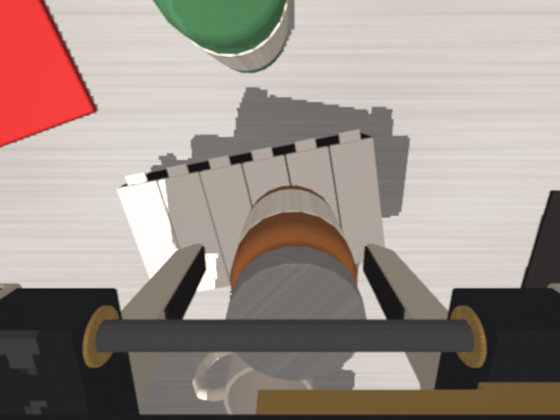

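The jar sits between the open fingers (cap centre about (295,312)). The tray's +x edge runs from (121,188) to (374,137). I'll grip and lift.

Request:
{"op": "play_rows", "data": {
  "increments": [0.6,0,0,0,0,0.6,0,0,0,0,0.6,0,0,0,0,0.6,0,0,0,0,0.6,0,0,0,0]
}}

```text
time_s: 2.4
tcp_pos: [565.5, -34.3, 123.4]
tool_rot: [0.0, 1.0, 0.0, 0.001]
contact_force: [-0.5, -3.4, 5.5]
width: 0.687
grip_force: 30.0
```

```bash
python3 - <<'E'
from h import *
W={'mtx':manip.camera_params("wrist")['mtx'],'position':np.array([647.45337227,-33.31853596,271.13253955]),'rotation':np.array([-0.69841504,0.10903746,-0.10809657,0.69902961])}
a=plane(W,(121,188),58);b=plane(W,(374,137),58);d=(b-a)[:2]
L=np.hypot(*d);print(a,b,L,np.degrees(np.arctan2(-d[0],d[1]))%180)
u=d/L;n=np.array([u[1],-u[0]]) if u[1]*1<0 else np.array([-u[1],u[0]])
print((a+b)[:2]/2+n*46,(a+b)[:2]/2-n*46)
# seams along edge tops
for uv in[(160,180),(200,172),(243,163),(285,155),(329,146)]:print(plane(W,uv,58).round(1))
E
```

```text
[593.30363179  81.29947644  58.        ] [628.36093121 -93.87746001  58.        ] 178.65042207385355 11.316823542538287
[565.72665576 -15.31575901] [655.93790724   2.73777543]
[599.   53.2  58. ]
[604.7  24.7  58. ]
[610.9  -5.3  58. ]
[616.4 -34.2  58. ]
[622.4 -63.9  58. ]
```

Request:
{"op": "play_rows", "data": {
  "increments": [0.6,0,0,-0.01,0,0.6,0,0,-0.02,0,0.6,0,0,-0.03,0,0.6,-0.002,-0.012,0,0,0.6,-0.005,-0.025,0,0,0.6,-0.006,-0.028,0,0,0.6,-0.006,-0.028,0,0,0.6,-0.006,-0.028,0,0,0.6,-0.006,-0.028,0,0,0.6,-0.006,-0.028,0,0,0.6,-0.006,-0.028,0,0,0.6,-0.006,-0.028,0,0,0.6,-0.006,-0.028,0,0,0.6,-0.006,-0.028,0,0,0.6,-0.006,-0.028,0,0,0.6,-0.004,-0.02,0,0,0.6,-0.002,-0.012,0,0,0.6,0,0,0,0]
}}

```text
time_s: 4.2
tcp_pos: [491.1, 316.1, 181.9]
tool_rot: [0.0, 1.0, 0.001, -0.001]
contact_force: [0.3, -0.6, -1.9]
width: 0.681
grip_force: 30.0
```

```bash
python3 - <<'E'
from h import *
s=manip.sense();print(s['time_s'],s['tcp_pos'],s['tool_rot'],s['contact_force'])
print(manip.camera_params("wrist"))
a=manip.camera("wrist");b=manip.camera("side")
cv2.imwrite("pics/w2.png",np.hstack([a[:,60:460],b[:,90:490]])[:,:,::-1])
E
```

```text
4.2 [491.08096333 316.08104695 181.91651411] [ 1.48754799e-04  9.99999475e-01  8.30782161e-04 -5.81193022e-04] [ 0.32740441 -0.58310744 -1.87850141]
{'mtx': array([[311.53061352,   0.        , 284.15174259],
       [  0.        , 311.53061352, 206.39357008],
       [  0.        ,   0.        ,   1.        ]]), 'position': array([574.56356029, 316.83634493, 333.387624  ]), 'rotation': array([ 0.69916764, -0.10809782,  0.10626491, -0.69870398])}
```

View pics/w2.png

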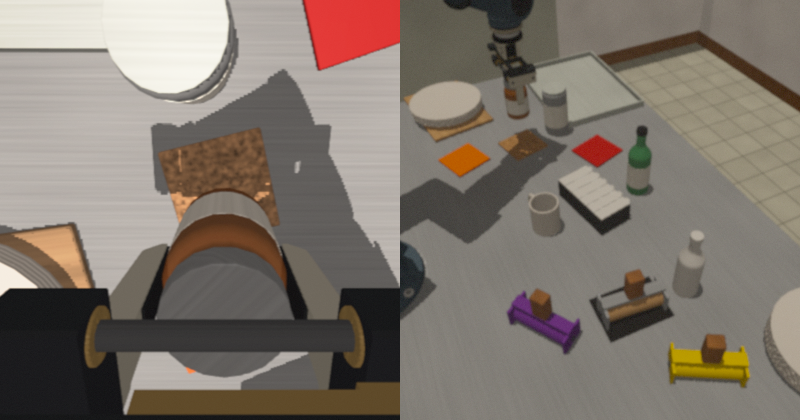

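The jar hangs above the trivet, whose far corners are at wrist (220,153) and (321,128). The tray's covers look undisturbed. I'll work out the trivet centre.

```bash
python3 - <<'E'
from h import *
W=manip.camera_params("wrist")
a=plane(W,(220,153),8)[:2];b=plane(W,(321,128),8)[:2];c=plane(W,(340,226),8)[:2]
d=b-a;L=np.hypot(*d);u=d/L;n=np.array([u[1],-u[0]]);n*=-np.sign(n[0])
print(a,b,c,L,np.degrees(np.arctan2(n[1],n[0])),(a+b)/2+n*55, "right edge",(b+n*55-u*55))
P=manip.camera_params("side");im=manip.camera("side")
E
```

```text
[531.2335313  381.00235027] [556.40515034 276.89661885] [449.93470218 251.92027684] 107.10561945695356 -166.4073874219161 [490.35981874 316.02356102] right edge [490.01970472 317.43021739]
```

Request:
{"op": "play_rows", "data": {
  "increments": [0.6,0,0,0.02,0,0.6,0,0,0.03,0,0.6,0,0,0.03,0,0.6,0,0,0.016,0,0.6,0,0,0.006,0,0.6,0,0,0.003,0,0.6,0,0,0,0,0.6,0,0,0,0]
}}

```text
time_s: 5.15
tcp_pos: [492.5, 315.1, 78.6]
tool_rot: [-0.0, 1.0, -0.0, 0.001]
contact_force: [-0.2, -0.6, -1.7]
width: 0.685
grip_force: 30.0
```

Request:
{"op": "play_rows", "data": {
  "increments": [0.6,0,0,0.002,0,0.6,0,0,0.0015,0,0.6,0,0,0,0,0.6,0,0,0,0]
}}

```text
time_s: 5.55
tcp_pos: [492.0, 315.1, 74.2]
tool_rot: [-0.0, 1.0, 0.0, 0.0]
contact_force: [-0.6, 0.6, -2.5]
width: 0.683
grip_force: 30.0
```

Request:
{"op": "play_rows", "data": {
  "increments": [0.6,0,0,0.001,0,0.6,0,0,0.001,0,0.6,0,0,0,0,0.6,0,0,0,0]
}}

```text
time_s: 5.95
tcp_pos: [492.3, 315.1, 73.4]
tool_rot: [-0.0, 1.0, 0.0, 0.0]
contact_force: [-3.5, -3.2, 12.7]
width: 0.685
grip_force: 30.0
```

Request:
{"op": "play_rows", "data": {
  "increments": [0.6,0,0,-0.001,0,1,0,0,0,0,1,0,0,0,0,1,0,0,0,0,1,0,0,0,0,1,0,0,-0.02,0,1,0,0,-0.04,0,1,0,0,-0.04,0,1,0,0,-0.04,0]
}}

```text
time_s: 6.85
tcp_pos: [491.8, 314.9, 214.6]
tool_rot: [0.0, 1.0, 0.0, -0.0]
contact_force: [0.7, 0.3, 0.3]
width: 0.997
grip_force: 0.0
```

Request:
{"op": "play_rows", "data": {
  "increments": [1,0,0.02,0,0,1,0.0006,0.04,0,0,1,0.0006,0.04,0,0,1,0.0006,0.04,0,0,1,0.0006,0.04,0,0,1,0.0006,0.04,0,0,1,0.0006,0.04,0,0,1,0.0006,0.04,0,0,1,0.0006,0.04,0,0,1,0.0006,0.04,0,0,1,0.0006,0.04,0,0,1,0.0006,0.04,0,0,1,0.0006,0.04,0,0,1,0.0006,0.04,0,0,1,0.0006,0.04,0,0,1,0.0006,0.04,0,0,1,0,0.016,0,0,1,0,0,0,6,1,0,0,0,6,1,0,0,0,0]
}}

```text
time_s: 8.85
tcp_pos: [501.0, -320.5, 213.0]
tool_rot: [-0.0, 0.994, -0.105, -0.0]
contact_force: [0.6, 0.4, -0.1]
width: 0.995
grip_force: 0.0
```

```bash
python3 - <<'E'
from h import *
s=manip.sense();print(s['time_s'],s['tcp_pos'],s['tool_rot'],s['contact_force'])
print(manip.camera_params("wrist"))
a=manip.camera("wrist");b=manip.camera("side")
cv2.imwrite("pics/w3.png",np.hstack([a[:,60:460],b[:,90:490]])[:,:,::-1])
E
```

```text
8.85 [ 500.97950724 -320.4955745   212.99991373] [-1.80432277e-04  9.94444464e-01 -1.05262317e-01 -1.44391560e-04] [ 0.59284735  0.36157339 -0.1406533 ]
{'mtx': array([[311.53061352,   0.        , 284.15174259],
       [  0.        , 311.53061352, 206.39357008],
       [  0.        ,   0.        ,   1.        ]]), 'position': array([ 582.46680543, -337.5002142 ,  364.51773598]), 'rotation': array([-0.62121704,  0.09557045, -0.11687473,  0.76895772])}
```

View pics/w3.png

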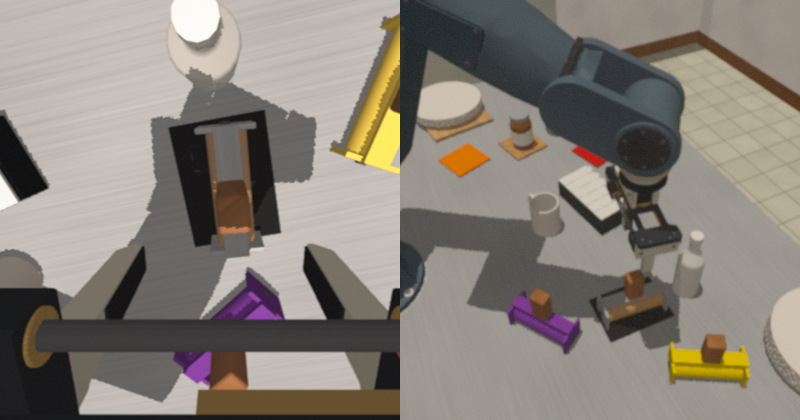

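The jar stands upright on the cork trivet in the side view. In the wrist view the mat corners are (230,127), (326,111), (255,247) and (340,235), and the roller lies along it. I'll measure and zoom in.

```bash
python3 - <<'E'
from h import *
W=manip.camera_params("wrist")
for X in[(501,-321,124),(501,-321,62),(568,-335,62),(434,-307,62),(503,-325,4)]:print(X,np.round(proj(W,X)))
g=lambda u,v,z:plane(W,(u,v),z)[:2].round(1)
print("mat",[g(*c,4) for c in[(230,127),(326,111),(340,235),(255,247)]])
im=cv2.imread("pics/w3.png")[95:275,90:290];cv2.imwrite("pics/z3.png",cv2.resize(im,None,fx=3.3,fy=3.3,interpolation=2))
E
```

```text
(501, -321, 124) [285. 216.]
(501, -321, 62) [285. 196.]
(568, -335, 62) [285. 125.]
(434, -307, 62) [285. 257.]
(503, -325, 4) [287. 180.]
mat [array([ 576.1, -274.2]), array([ 570.9, -382.6]), array([ 421.1, -375.2]), array([ 427.1, -267.5])]
```

View pics/z3.png

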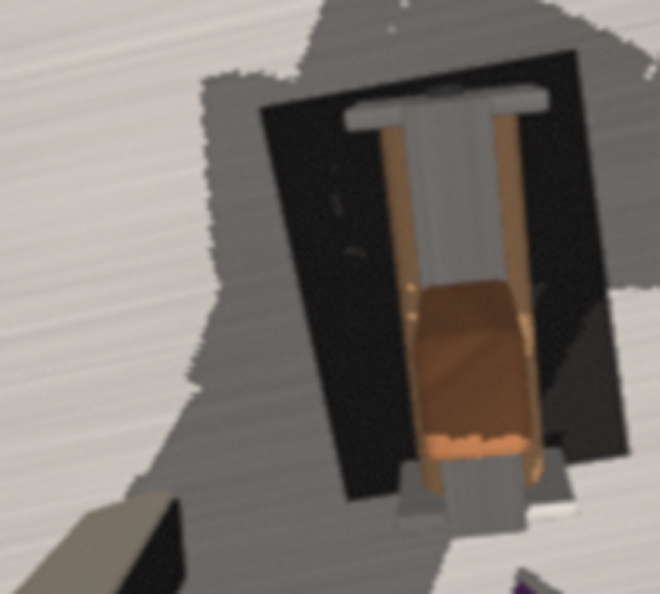

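```bash
python3 - <<'E'
from h import *
W=manip.camera_params("wrist")
g=lambda x,y,z:plane(W,(150+x/3.3-.3,95+y/3.3-.3),z)[:2]
h=g(473,402,124);a=g(449,96,62);b=g(485,532,62)
print("top",h,"bar",a,b,np.hypot(*(a-b)),"yaw",np.degrees(np.arctan2(*(a-b)[::-1])),"mid",(a+b)/2)
e=g(380,395,124)
print(np.hypot(*(g(420,400,124)-g(527,400,124))))
m=(np.array([576.1,-274.2])+[570.9,-382.6]+[421.1,-375.2]+[427.1,-267.5])/4;print("mat",m)
E
```

```text
top [ 498.91498848 -327.39350335] bar [ 569.21740484 -336.37517   ] [ 432.7590516  -319.93132133] 137.44556132688652 yaw -6.871268356958252 mid [ 500.98822822 -328.15324566]
26.499222598134867
mat [ 498.8   -324.875]
```

Request:
{"op": "play_rows", "data": {
  "increments": [1,0,0,0,-5,1,0,0.0075,0,0,1,0,0,0.03,0,1,0,0,0.03,0,1,0,0,0.03,0,1,0,0,0.02,0,1,0,0,0.01,0,1,0,0,0.004,0,0.2,0,0,0,0,0.2,0,0,0,0,0.2,0,0,0,0,0.2,0,0,0,0,0.2,0,0,0,0,0.2,0,0,0,0,0.2,0,0,0,0]
}}

```text
time_s: 10.45
tcp_pos: [500.1, -328.4, 89.2]
tool_rot: [0.0, 0.998, -0.061, 0.0]
contact_force: [0.6, 0.1, -0.1]
width: 0.45
grip_force: 0.0
```

Request:
{"op": "play_rows", "data": {
  "increments": [0.2,0,0,0,0,0.2,0,0,0,0,0.2,0,0,0,0]
}}

```text
time_s: 10.75
tcp_pos: [500.1, -328.4, 89.1]
tool_rot: [0.0, 0.998, -0.061, -0.0]
contact_force: [-0.3, 1.0, 1.3]
width: 0.301
grip_force: 29.9
```

Request:
{"op": "play_rows", "data": {
  "increments": [0.2,0,0,-0.01,0,0.2,0,0,-0.02,0,0.2,0,0,-0.025,0,0.2,0,0,-0.025,0,0.2,0,0,0,-4.6,0.2,0,0,0,-4.6,0.2,0,0,0,-4.6,0.2,0,0,0,-4.6,0.2,0.0067,-0.011,0,0,0.2,0.012,-0.021,0,0,0.2,0.015,-0.025,0,0,0.2,0.015,-0.025,0,0,0.2,0.015,-0.025,0,0,0.2,0.015,-0.025,0,0,0.2,0.015,-0.025,0,0,0.2,0.015,-0.025,0,0,0.2,0.012,-0.022,0,0,0.2,0.006,-0.012,0,0]
}}

```text
time_s: 12.55
tcp_pos: [581.7, -89.2, 169.1]
tool_rot: [-0.0, 0.995, 0.099, -0.0]
contact_force: [0.0, -0.7, -6.3]
width: 0.3
grip_force: 29.9
```

Request:
{"op": "play_rows", "data": {
  "increments": [0.2,0,0,0,0,0.2,0,0,0.01,0,0.2,0,0,0.008,0,0.2,0,0,0,0]
}}

```text
time_s: 12.95
tcp_pos: [580.4, -92.3, 149.3]
tool_rot: [-0.0, 0.995, 0.099, -0.001]
contact_force: [-0.3, 0.0, -6.9]
width: 0.301
grip_force: 29.9
```

```bash
python3 - <<'E'
from h import *
s=manip.sense();print(s['tcp_pos'],s['tool_rot'],s['contact_force'],s['wrist_torque'])
q=s['tool_rot'];m=R.from_quat([q[1],q[2],q[3],q[0]]).as_matrix();print(np.degrees(np.arctan2(m[1,0],m[0,0])))
W=manip.camera_params("wrist")
a=manip.camera("wrist");b=manip.camera("side")
p=np.vstack([cv2.resize(a[:,80:490],(400,410)),]);c=cv2.resize(b[130:260,220:350],(400,410),interpolation=2)
cv2.imwrite("pics/w4.png",np.hstack([p,c])[:,:,::-1])
t=np.radians(11.4);ex=np.array([np.cos(t),np.sin(t)]);ey=np.array([-ex[1],ex[0]])
for lx,ly in((46,92),(46,-92),(-46,92)):
    X=np.array([566,-15])+lx*ex+ly*ey;print(lx,ly,np.round(proj(W,(*X,58))))
np.save("w4.npy",a)
E
```

```text
[580.44008107 -92.28839616 149.3069983 ] [-4.61164499e-04  9.95123275e-01  9.86269927e-02 -1.47377353e-03] [-0.33818359  0.03205954 -6.91806853] [ 0.07738038  0.10682012 -0.00365635]
11.320336143588762
46 92 [ 65. 158.]
46 -92 [302. 157.]
-46 92 [ 88. 264.]
```

View pics/w4.png

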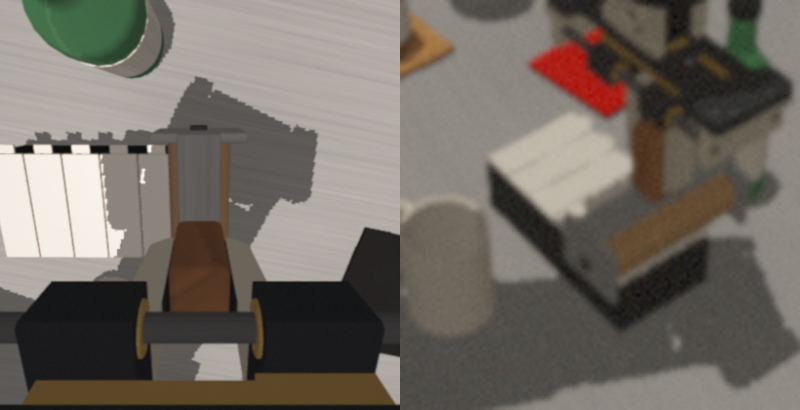

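The barrel is parallel to the cover seams and centred across the tray, with the cheeks outside the sides. The tray edge shows at the predicted row (157). I'll descend onto cover 1.

Request:
{"op": "play_rows", "data": {
  "increments": [0.2,0,0,0.004,0,0.2,0,0,0.002,0,0.2,0,0,0.001,0,0.2,0,0,0.001,0,0.2,0,0,0,0]
}}

```text
time_s: 13.55
tcp_pos: [581.6, -91.6, 143.2]
tool_rot: [0.0, 0.995, 0.099, 0.0]
contact_force: [0.3, 0.3, -6.2]
width: 0.298
grip_force: 29.9
```

Request:
{"op": "play_rows", "data": {
  "increments": [0.2,0,0,0.001,0,0.2,0,0,0.001,0,0.2,0,0,0.001,0,0.2,0,0,0,0]
}}

```text
time_s: 13.95
tcp_pos: [581.8, -91.8, 140.4]
tool_rot: [0.0, 0.995, 0.099, 0.0]
contact_force: [-1.8, -0.2, 3.4]
width: 0.302
grip_force: 30.0
```

Request:
{"op": "play_rows", "data": {
  "increments": [0.2,0,0,0.001,0,0.2,0,0,0.001,0,0.2,0,0,0,0]
}}

```text
time_s: 14.25
tcp_pos: [582.0, -91.8, 139.0]
tool_rot: [0.0, 0.995, 0.099, 0.001]
contact_force: [-3.2, -0.4, 10.3]
width: 0.299
grip_force: 30.0
```

Request:
{"op": "play_rows", "data": {
  "increments": [0.2,0,0,0.0005,0,0.2,0,0,0.0005,0,0.2,0,0,0,0]
}}

```text
time_s: 14.55
tcp_pos: [582.2, -92.0, 138.9]
tool_rot: [0.001, 0.995, 0.099, 0.001]
contact_force: [-5.4, -0.3, 18.0]
width: 0.298
grip_force: 30.0
```

Cover 1 is at its stop with about 24 N. I'll roll along the tray's +y.

Request:
{"op": "play_rows", "data": {
  "increments": [0.2,0,-0.002,0,0,0.2,0,-0.003,0,0,0.2,0,-0.004,0,0,0.2,0,-0.004,0,0,0.2,0,-0.004,0,0,0.2,0,-0.004,0,0,0.2,0,-0.004,0,0,0.2,0,-0.004,0,0]
}}

```text
time_s: 15.35
tcp_pos: [576.6, -63.6, 138.9]
tool_rot: [0.001, 0.995, 0.099, 0.001]
contact_force: [-5.3, -3.2, 18.5]
width: 0.298
grip_force: 30.0
```

Request:
{"op": "play_rows", "data": {
  "increments": [0.2,0,-0.004,0,0,0.2,0,-0.004,0,0,0.2,0,-0.004,0,0,0.2,0,-0.004,0,0,0.2,0,-0.004,0,0,0.2,0,-0.004,0,0,0.2,0,-0.004,0,0,0.2,0,-0.004,0,0,0.2,0,-0.004,0,0,0.2,0,-0.004,0,0,0.2,0,-0.004,0,0,0.2,0,-0.004,0,0,0.2,0,-0.004,0,0,0.2,0,-0.004,0,0]
}}

```text
time_s: 16.75
tcp_pos: [565.6, -8.6, 138.9]
tool_rot: [0.001, 0.995, 0.099, 0.001]
contact_force: [-5.3, -2.3, 18.7]
width: 0.303
grip_force: 30.0
```

Request:
{"op": "play_rows", "data": {
  "increments": [0.2,0,-0.004,0,0,0.2,0,-0.004,0,0,0.2,0,-0.004,0,0,0.2,0,-0.004,0,0,0.2,0,-0.004,0,0,0.2,0,-0.004,0,0,0.2,0,-0.004,0,0,0.2,0,-0.004,0,0,0.2,0,-0.004,0,0,0.2,0,-0.004,0,0,0.2,0,-0.004,0,0,0.2,0,-0.004,0,0]
}}

```text
time_s: 17.95
tcp_pos: [556.3, 38.1, 138.9]
tool_rot: [0.001, 0.995, 0.1, 0.001]
contact_force: [-3.8, -8.7, 17.5]
width: 0.298
grip_force: 30.0
```

Request:
{"op": "play_rows", "data": {
  "increments": [0.2,0,-0.004,0,0,0.2,0,-0.004,0,0,0.2,0,-0.004,0,0,0.2,0,-0.004,0,0,0.2,0,-0.004,0,0,0.2,0,-0.003,0,0,0.2,0,0,0,0,0.2,0,0,0,0]
}}

```text
time_s: 18.75
tcp_pos: [551.6, 61.5, 138.9]
tool_rot: [-0.0, 0.995, 0.099, 0.001]
contact_force: [-4.4, -0.5, 19.0]
width: 0.3
grip_force: 30.0
```

Request:
{"op": "play_rows", "data": {
  "increments": [0.2,0,0.003,0,0,0.2,0,0.005,0,0,0.2,0,0.006,0,0,0.2,0,0.006,0,0,0.2,0,0.006,0,0,0.2,0,0.006,0,0,0.2,0,0.006,0,0,0.2,0,0.006,0,0,0.2,0,0.006,0,0,0.2,0,0.006,0,0,0.2,0,0.006,0,0,0.2,0,0.006,0,0,0.2,0,0.006,0,0,0.2,0,0.006,0,0]
}}

```text
time_s: 20.15
tcp_pos: [567.7, -17.3, 138.9]
tool_rot: [0.0, 0.995, 0.099, 0.002]
contact_force: [-2.7, -0.0, 16.9]
width: 0.295
grip_force: 30.0
```

Request:
{"op": "play_rows", "data": {
  "increments": [0.2,0,0.006,0,0,0.2,0,0.006,0,0,0.2,0,0.006,0,0,0.2,0,0.006,0,0,0.2,0,0.006,0,0,0.2,0,0.006,0,0,0.2,0,0.006,0,0,0.2,0,0.006,0,0,0.2,0,0.006,0,0,0.2,0,0.006,0,0,0.2,0,0.006,0,0,0.2,0,0.005,0,0,0.2,0,0.003,0,0,0.2,0,0,0,0,0.2,0,0,0,0]
}}

```text
time_s: 21.65
tcp_pos: [582.6, -90.2, 138.9]
tool_rot: [0.001, 0.995, 0.099, 0.002]
contact_force: [-2.6, -1.4, 16.2]
width: 0.299
grip_force: 30.0
```

All six covers were crossed twice at constant height. I'll lift off and carry the roller back to the mat.

Request:
{"op": "play_rows", "data": {
  "increments": [0.2,0,0,-0.005,0,0.2,0,0,-0.01,0,0.2,0,0,-0.02,0,0.2,-0.0065,0.011,0,0,0.2,-0.012,0.02,0,0,0.2,-0.015,0.025,0,0,0.2,-0.015,0.025,0,0,0.2,-0.015,0.025,0,0,0.2,-0.015,0.025,0,0,0.2,-0.015,0.025,0,0,0.2,-0.015,0.025,0,0,0.2,-0.012,0.02,0,0,0.2,-0.007,0.0118,0,0,0.2,0,0,0,4.5,0.2,0,0,0,4.5,0.2,0,0,0,4.4,0.2,0,0,0,0,0.2,0,0,0,0]
}}

```text
time_s: 23.45
tcp_pos: [498.1, -323.3, 171.8]
tool_rot: [-0.0, 1.0, -0.016, -0.0]
contact_force: [0.1, -0.2, -7.0]
width: 0.299
grip_force: 30.0
```

Request:
{"op": "play_rows", "data": {
  "increments": [0.2,0.002,0.0017,0.01,0,0.2,0,0,0.025,0,0.2,0,0,0.025,0,0.2,0,0,0.014,0,0.2,0,0,0.004,0,0.2,0,0,0.002,0,0.2,0,0,0,0,0.2,0,0,0,0]
}}

```text
time_s: 24.25
tcp_pos: [500.7, -325.6, 93.1]
tool_rot: [0.0, 1.0, -0.017, 0.001]
contact_force: [-0.2, -0.8, -5.6]
width: 0.299
grip_force: 30.0
```

Request:
{"op": "play_rows", "data": {
  "increments": [0.2,0,0,0.001,0,0.2,0,0,0.001,0,0.2,0,0,0,0]
}}

```text
time_s: 24.55
tcp_pos: [500.2, -325.2, 90.2]
tool_rot: [0.0, 1.0, -0.017, 0.0]
contact_force: [0.5, 1.0, -6.3]
width: 0.3
grip_force: 30.0
```

Request:
{"op": "play_rows", "data": {
  "increments": [0.2,0,0,0.001,0,0.2,0,0,0.0005,0,0.2,0,0,0,0,0.2,0,0,0,0]
}}

```text
time_s: 24.95
tcp_pos: [500.3, -325.5, 89.1]
tool_rot: [0.0, 1.0, -0.017, 0.0]
contact_force: [-3.7, -0.2, 3.8]
width: 0.299
grip_force: 30.0
```

Request:
{"op": "play_rows", "data": {
  "increments": [0.2,0,0,-0.001,0,0.45,0,0,0,0,0.7,0,0,0,0,1,0,0,0,0,1,0,0,0,0,1,0,0,0,0,1,0,0,0,0,1,0,0,-0.01,0,1,0,0,-0.02,0,1,0,0,-0.03,0,1,0,0,-0.04,0,1,0,0,-0.04,0,1,0,0,0,0]
}}

```text
time_s: 26.25
tcp_pos: [502.0, -326.5, 236.0]
tool_rot: [0.003, 1.0, -0.017, 0.004]
contact_force: [0.6, -0.2, 0.5]
width: 1.001
grip_force: 0.0
```

```bash
python3 - <<'E'
from h import *
W=manip.camera_params("wrist")
a=manip.camera("wrist");b=manip.camera("side")
for X in[(500,-325,124),(569,-327,62),(431,-323,62)]:print(X,np.round(proj(W,X)))
l=cv2.resize(a[90:270,190:390],(444,400),interpolation=2);r=cv2.resize(b[90:340,140:362],(355,400),interpolation=2)
cv2.imwrite("pics/end.png",np.hstack([l,r])[:,:,::-1])
E
```

```text
(500, -325, 124) [282. 210.]
(569, -327, 62) [281. 127.]
(431, -323, 62) [282. 251.]
```

View pics/end.png

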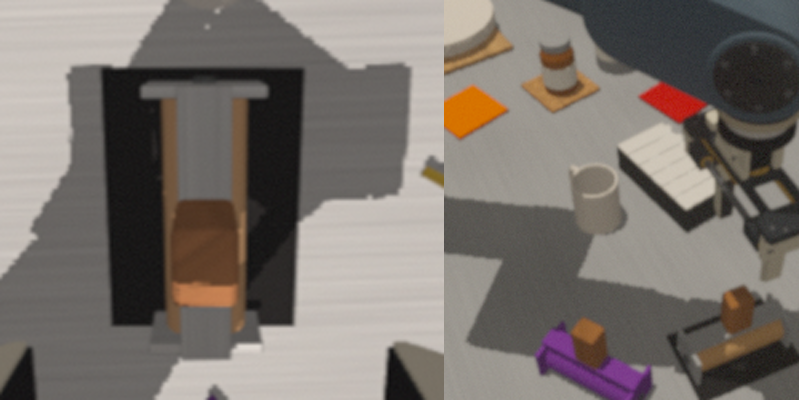

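The last view shows the roller upright and released on the middle of the mat, the covers flat and the jar upright on the trivet. I'll hand in.

```bash
python3 -c "
from workcell import manip
print(manip.hand_in())"
```

```text
the job is handed in; nothing more can be done
None
```

I handed the job in at about 26 s: the jar is upright on the cork trivet, all six covers are rolled down, and the roller is standing released on the middle of its mat. The hand-in returned no verdict.

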